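# Find the hub whose keyway suits the drive module

## Task

Three index hubs look alike, but only one has its keyway cut so that it can go fully home on the module's keyed test shaft with its orange arm over the red sensor. Try them on the shaft, without forcing, until you find it and leave that one fully seated with its arm over the red sensor. Leave the other two standing upright on the bench, and do not disturb the screwdriver, the fan or the parts bin.

Things in the scene. Friction and masses are not known exactly. Their poses are not given: they have to be found in the camera images.
- hub_a_mid (a point): Centre (on the bore axis, 16 mm above the underside) of loose hub A: aluminium hexagon, 46 mm across flats, 32 mm high, about 180 g, standing on the bench. z: bore axis, up; x: along its orange arm. Two flats, facing +y and -y, are parallel to the arm: grip there. Brass through bore 22 mm, its lining standing 1 mm above the top, with one keyway 9 mm wide, a notch visible from above
- hub_a_arm (a point): Point on the arm of hub A, 50 mm from the bore axis, 4 mm above the hub's underside; it belongs over the sensor. The arm is 14 mm wide, 4 mm thick and ends 58 mm from the axis. The hubs are alike except for the keyway's angle from the arm: 135, 180 or 225 degrees, one each; which hub has which is not told
- hub_b_mid (a point): Centre (on the bore axis, 16 mm above the underside) of loose hub B: aluminium hexagon, 46 mm across flats, 32 mm high, about 180 g, standing on the bench. z: bore axis, up; x: along its orange arm. Two flats, facing +y and -y, are parallel to the arm: grip there. Brass through bore 22 mm, its lining standing 1 mm above the top, with one keyway 9 mm wide, a notch visible from above
- hub_b_arm (a point): Point on the arm of hub B, 50 mm from the bore axis, 4 mm above the hub's underside; it belongs over the sensor. The arm is 14 mm wide, 4 mm thick and ends 58 mm from the axis. The hubs are alike except for the keyway's angle from the arm: 135, 180 or 225 degrees, one each; which hub has which is not told
- hub_c_mid (a point): Centre (on the bore axis, 16 mm above the underside) of loose hub C: aluminium hexagon, 46 mm across flats, 32 mm high, about 180 g, standing on the bench. z: bore axis, up; x: along its orange arm. Two flats, facing +y and -y, are parallel to the arm: grip there. Brass through bore 22 mm, its lining standing 1 mm above the top, with one keyway 9 mm wide, a notch visible from above
- hub_c_arm (a point): Point on the arm of hub C, 50 mm from the bore axis, 4 mm above the hub's underside; it belongs over the sensor. The arm is 14 mm wide, 4 mm thick and ends 58 mm from the axis. The hubs are alike except for the keyway's angle from the arm: 135, 180 or 225 degrees, one each; which hub has which is not told
- module: Fixed white drive module, 130 x 130 mm, top 45 mm above the bench; origin at the centre of its underside, on the shaft axis. A brass key on the shaft, 6 mm wide, stands 4 mm out towards -x of this frame and reaches from the shoulder to 18 mm above it. Hub on shaft: 1 mm play all round, about 7 degrees of turn either way. Module and shaft do not turn or move
- seat (a point): Centre of the module's steel shoulder (36 mm across, 57 mm above the bench), z up along the shaft. The steel test shaft, 20 mm thick, rises from it: straight for 34 mm, then a 6 mm taper to a 12 mm nose. A hub whose keyway meets the key sinks until its underside is on the shoulder; otherwise it rests on the key, 18 mm too high
- sensor_top (a point): Centre of the top of the red home sensor, a round stub 16 mm across on the module, 50 mm from the shaft axis, its top 4 mm below the shoulder. The module has three such places, 45 degrees apart; two hold grey blanking plugs of the same size and the sensor may be in any
- screwdriver: Bystander: screwdriver with a red handle, 190 mm long, lying on the bench; its x runs from handle to tip, origin under its middle. Leave it alone
- fan: Bystander: square black cooling fan, 80 x 80 x 25 mm, lying flat; origin at the centre of its underside. Leave it alone
- parts_bin: Bystander: small open red parts bin, 100 x 110 x 50 mm, origin at the centre of its underside. Leave it alone
Things that resemble listed ones, but are neither listed nor needed, are in the scene too. Leave any green or purple look-alike of the part that bears hub_a_mid alone.

How it is judged:
By the outcome, as a careful person would: the job done as asked, in the order asked, and still so for the second after the job is handed in, with the robot touching nothing.
It also fails if it takes over 72 s, if anything falls off the work surface, if the arm or the gripper's body presses on something with over 40 N, if the wrist force passes 120 N, or if a joint passes its speed limit or range.

## Robot

A 6-joint arm with a two-finger parallel gripper is mounted at the origin on the work surface. World frame = base frame: x ahead of the robot, y to its left, z up, the work surface at z = 0. Lengths are in m, angles in degrees, forces in N, time in s.
With the tool pointing down it reaches from about 0.4 to 0.925 m from the base axis. Payload 3.4 kg.
Tool frame: the origin (TCP) lies midway between the tips of the shut fingers; the grasp point (between the pads) lies 19 mm behind it; z points along the fingers, y is the direction in which the jaws open and shut (so a half turn about z gives the same grasp; the last joint's range is limited). The gripper opens to 85 mm and grips with 20 to 120 N. Pads are 22 mm wide; open, the fingers measure 114 mm over their backs; the gripper's body (76 mm by 85 mm) begins 54 mm behind the grasp point. The pads swing forward as they close: fully open they stand 13 mm farther back than shut.
Start: joints at [66.32, 17.578, 86.31, -0, 76.112, -4.211], TCP at [0.192, 0.542, 0.231] pointing down, gripper open.
Joint ranges: [-179.03, 179.03], [-60, 130.46], [8.19, 133.38], [-81.62, 261.62], [5.75, 156.47], [-153.77, 153.77]. Speed limits (degrees/s): [147.25, 147.25, 180, 180, 180, 180].

## Interface

Orientations are given as a 3x3 rotation matrix whose columns are the frame's x, y, z axes.
In Python, from workcell import manip gives the robot as it stands.
- The arm moves only by the shell command python3 -m crank 'ROWS' [FORCE]. ROWS is text: rows parted by semicolons, each of 5 numbers parted by spaces: the shift along the tool's x, y, z in m, then the turn about the tool's z in rad, then the opening, from 0 (shut) to 1 (fully open). A call has 1 to 12 rows; each row is the pose to reach, as a shift and turn from the pose commanded when the call began, along the tool's axes at that moment; what a row does not reach only later rows make up. A row lasts 1/12 s, in which the tool goes at most 41.7 mm and 7.16 degrees, less where a joint would pass 70% of its speed; a pose out of reach is approached as far as the arm can. A call with a gripper value outside its range is refused whole. The fingers move at their own pace and stop on an object; FORCE is the grip in N (left out, the last holds). Time passes only in rows, so rows that repeat a pose let the fingers close. It gives the time, the measured TCP pose, the force and the opening at its end, in the units of the state.
- manip.get_obs(): the state, without advancing time (a new reading comes with each control period).
- manip.grab_frame(name): name is "scene" or "side" or "wrist"; returns a dict with "color" (384x512x3 uint8, blue, green, red), "depth" (384x512 float32, m along the optical axis (not along the pixel's ray), 0 where there is no reading), "fx", "fy", "cx", "cy" (pixels), "extrinsics" (4x4, takes a point from world to camera coordinates); the wrist camera has in their place "mount" (4x4, takes a point from camera to tool coordinates, whose origin is the TCP and whose axes are the flange's). Camera axes: x right, y up, looking along -z (the intrinsics and any distortion apply to the point x, -y, -z); pixel columns grow to the right and rows downward; lengths in m; the calibration is good to about 2 mm. A picture is of the moment at which its call begins: read the wrist's pose just before it.
- manip.sign_off(): hands the job in, once; it reports no verdict.
The state is a dict: "time": time; "qpos": joint angles; "dq": joint speeds; "joint_torque": joint torques, N m; "eef_pos": TCP position; "tcp_rot": TCP orientation; "contact_force": force on the tool from outside, world axes, zero at the start; "ft_torque": the same for the moment, N m; "finger_gap": finger opening in m.
Only numpy, scipy, OpenCV 4.12 (cv2) and the standard library are available. Lean on these libraries where they do the work, as an engineer would, in place of code of your own. Each camera call takes 0.05 s, during which the arm holds its last target.

## Working session

There is one attempt and no reset: what is moved stays moved. The work goes in short steps, Python scripts to look and compute and a shell command to move; the robot and the scene stay as the last step left them, time stands still between calls to the robot, and variables do not carry over. Pictures are saved under pics/ and viewed, and the job is handed in when it is done.

```bash
ls; mkdir -p pics; cat > h.py <<'E'
import numpy as np, cv2
from workcell import manip
def grab(n):
    o=manip.get_obs(); f=manip.grab_frame(n)
    if n=="wrist":
        T=np.eye(4);T[:3,:3]=np.array(o["tcp_rot"]);T[:3,3]=o["eef_pos"]
        f["c2w"]=T@np.array(f["mount"])
    else: f["c2w"]=np.linalg.inv(np.array(f["extrinsics"]))
    f["obs"]=o
    return f
def ray(f,u,v):
    d=np.array([(u-f["cx"])/f["fx"],-(v-f["cy"])/f["fy"],-1.])
    return f["c2w"][:3,3],f["c2w"][:3,:3]@d
def onplane(f,u,v,z):
    o,d=ray(f,u,v); return o+d*(z-o[2])/d[2]
def bydepth(f,u,v):
    o,d=ray(f,u,v); return o+d*f["depth"][int(round(v)),int(round(u))]
def proj(f,p):
    c=np.linalg.inv(f["c2w"])@np.append(p,1); return f["cx"]+f["fx"]*c[0]/-c[2], f["cy"]-f["fy"]*c[1]/-c[2]
E
python3 - <<'E'
from h import *
for n in("scene","side","wrist"):
    f=grab(n); print(n,[k for k in f if k not in("color","depth")],f["fx"],f["cx"],f["c2w"].round(3).tolist())
    cv2.imwrite(f"pics/{n}0.png",f["color"])
    import pickle; pickle.dump(f,open(f"{n}0.pkl","wb"))
o=f["obs"];print({k:np.round(v,3).tolist() for k,v in o.items()})
E
```

```text
pics
scene ['fx', 'fy', 'cx', 'cy', 'extrinsics', 'c2w', 'obs'] 381.45140672048996 255.14426561057934 [[-0.778, -0.468, 0.418, 1.036], [0.628, -0.578, 0.521, 0.443], [-0.003, 0.668, 0.744, 0.909], [0.0, 0.0, 0.0, 1.0]]
side ['fx', 'fy', 'cx', 'cy', 'extrinsics', 'c2w', 'obs'] 441.58290947322337 257.9319347623983 [[0.628, -0.471, 0.619, 1.401], [0.778, 0.36, -0.515, -0.792], [0.02, 0.805, 0.593, 0.831], [0.0, 0.0, 0.0, 1.0]]
wrist ['fx', 'fy', 'cx', 'cy', 'mount', 'c2w', 'obs'] 292.4738570440671 250.99070257255818 [[0.333, -0.896, -0.294, 0.115], [0.943, 0.316, 0.105, 0.568], [-0.001, -0.312, 0.95, 0.373], [0.0, 0.0, 0.0, 1.0]]
{'time': 0.1, 'qpos': [66.321, 17.619, 86.377, -0.002, 76.111, -4.21], 'dq': [-0.05, -0.131, -0.219, -0.009, 0.018, -0.121], 'joint_torque': [0.001, -45.853, -25.261, -0.0, 0.006, 0.0], 'eef_pos': [0.191, 0.542, 0.23], 'tcp_rot': [[-0.943, 0.333, -0.001], [0.333, 0.943, -0.002], [0.0, -0.002, -1.0]], 'contact_force': [-0.627, 0.271, 0.122], 'ft_torque': [-0.023, -0.039, 0.002], 'finger_gap': 0.085}
```

View pics/scene0.png

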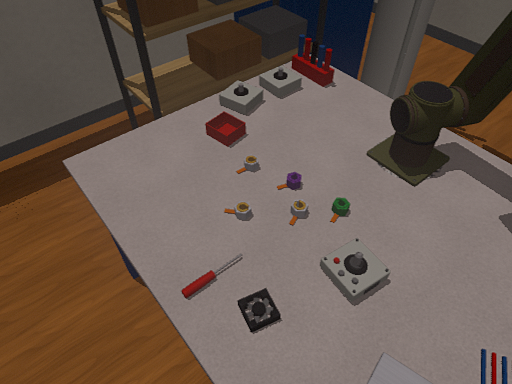

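View pics/side0.png

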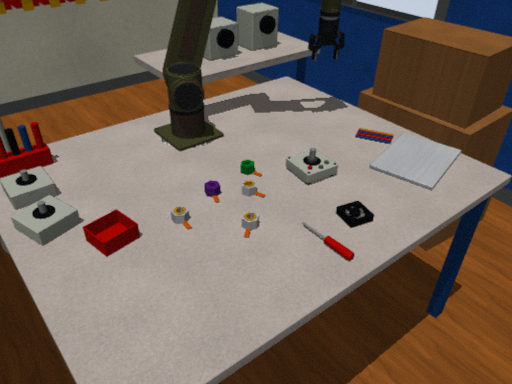

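View pics/wrist0.png

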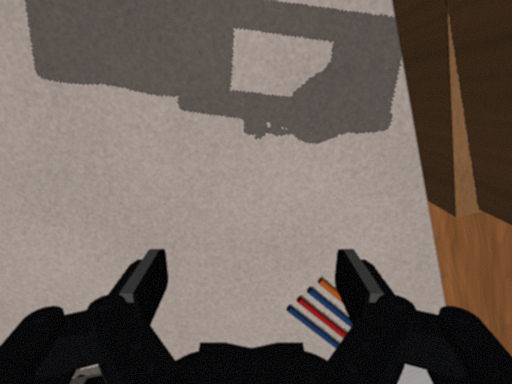

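The scene view shows three silver hubs with orange arms at (251,162), (243,210) and (300,209). The look-alikes are purple (294,180) and green (341,206). The module with the red sensor is at (356,265), and two plain grey modules at (241,96) and (280,80) resemble it. Next I'll take close crops.

```bash
python3 - <<'E'
from h import *
import pickle
f=pickle.load(open("scene0.pkl","rb"));g=pickle.load(open("side0.pkl","rb"))
a=cv2.resize(f["color"][140:235,215:365],None,fx=4,fy=4,interpolation=cv2.INTER_CUBIC)
m=cv2.resize(f["color"][232:305,312:395],None,fx=5,fy=5,interpolation=cv2.INTER_CUBIC)
b=cv2.resize(g["color"][145:240,160:350],None,fx=4,fy=4,interpolation=cv2.INTER_CUBIC)
cv2.imwrite("pics/c1.png",a);cv2.imwrite("pics/c2.png",m);cv2.imwrite("pics/c3.png",b)
for n,(u,v) in dict(h1=(251,162),h2=(243,210),h3=(300,209),pur=(294,180),gr=(341,206)).items(): print(n,onplane(f,u,v,.03).round(3))
print("mod",onplane(f,357,255,.097).round(3))
for n,(u,v) in dict(h1=(180,214),h2=(250,220),h3=(250,187)).items(): print(n,onplane(g,u,v,.03).round(3))
print("mod",onplane(g,312,150,.097).round(3))
E
```

```text
h1 [ 0.46  -0.296  0.03 ]
h2 [ 0.609 -0.148  0.03 ]
h3 [ 0.474 -0.043  0.03 ]
pur [ 0.406 -0.144  0.03 ]
gr [0.37  0.026 0.03 ]
mod [0.509 0.193 0.097]
h1 [ 0.467 -0.312  0.03 ]
h2 [ 0.615 -0.166  0.03 ]
h3 [ 0.481 -0.06   0.03 ]
mod [0.51  0.181 0.097]
```

View pics/c1.png

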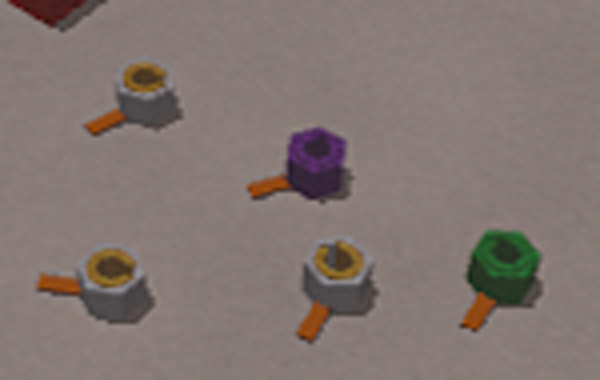

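View pics/c2.png

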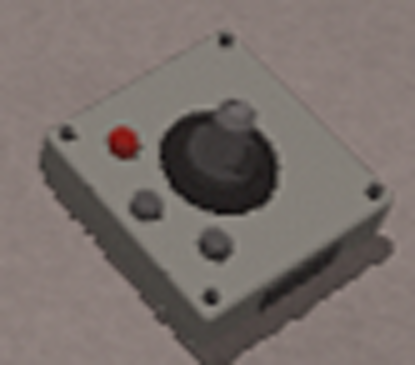

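View pics/c3.png

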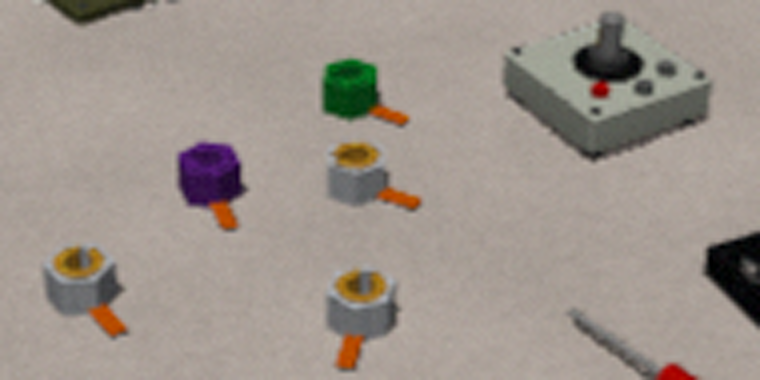

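```bash
python3 - <<'E'
from h import *
import pickle
f=pickle.load(open("scene0.pkl","rb"));g=pickle.load(open("side0.pkl","rb"))
P={}
for nm,F,c in (("scene",f,[(312+123/5,232+141/5),(312+147/5,232+204/5),(312+215/5,232+243/5)]),("side",g,[(160+600/4,145+89/4),(160+644/4,145+88/4),(160+667/4,145+69/4)])):
    P[nm]=[onplane(F,u,v,.053)[:2] for u,v in c]
    q=P[nm];print(nm,np.round(q,3).tolist(), np.linalg.norm(q[0]-q[2]),np.linalg.norm(q[0]-q[1]))
    m=(q[0]+q[2])/2; d=q[1]-m; d/=np.linalg.norm(d); s=m-d*.05*np.cos(np.pi/4)
    print(" shaft est",s.round(3),"mod x ang",np.degrees(np.arctan2(d[1],d[0])).round(1),"sens ang",np.degrees(np.arctan2(*(q[0]-s)[::-1])).round(1))
sc=onplane(f,312+236/5,232+110/5,.097);print("nose",sc.round(3),onplane(g,160+612/4,145+18/4,.097).round(3))
E
```

```text
scene [[0.534, 0.156], [0.552, 0.189], [0.542, 0.226]] 0.070468745683661 0.03799138523094175
 shaft est [0.503 0.195] mod x ang -6.5 sens ang -51.5
side [[0.536, 0.151], [0.557, 0.182], [0.548, 0.22]] 0.06974657231709318 0.03742393334277911
 shaft est [0.507 0.194] mod x ang -13.0 sens ang -55.8
nose [0.503 0.194 0.097] [0.509 0.186 0.097]
```

```bash
cat >> h.py <<'E'
def go(x,y,z,yaw=None):
    """tool-axis shift + turn (rad about tool z) to reach world xyz with tool-x yaw in deg"""
    o=manip.get_obs();R=np.array(o["tcp_rot"]);d=R.T@(np.array([x,y,z])-o["eef_pos"])
    cur=np.degrees(np.arctan2(R[1,0],R[0,0]))
    t=0 if yaw is None else -((yaw-cur+180)%360-180)
    print("t",round(o["time"],2),"pos",np.round(o["eef_pos"],4),"yaw",round(cur,2),"q6",np.round(o["qpos"][5],1),"shift",np.round(d,4),"dist rows",round(np.linalg.norm(d)/.0417,1),"turn rad",round(np.radians(t),4),"rows",round(abs(t)/7.16,1),"F",np.round(o["contact_force"],1),"gap",round(o["finger_gap"],4))
E
python3 - <<'E'
from h import *
go(.53,.19,.25)
E
```

```text
t 0.15 pos [0.1914 0.5416 0.2306] yaw 160.53 q6 -4.2 shift [-0.4364 -0.2187 -0.0191] dist rows 11.7 turn rad 0.0 rows 0.0 F [-0.1  0.3  0.2] gap 0.0852
```

```bash
python3 -m crank '-0.437 -0.219 -0.02 0 1;-0.437 -0.219 -0.02 0 1;-0.437 -0.219 -0.02 0 1;-0.437 -0.219 -0.02 0 1;-0.437 -0.219 -0.02 0 1;-0.437 -0.219 -0.02 0 1;-0.437 -0.219 -0.02 0 1;-0.437 -0.219 -0.02 0 1;-0.437 -0.219 -0.02 0 1;-0.437 -0.219 -0.02 0 1;-0.437 -0.219 -0.02 0 1;-0.437 -0.219 -0.02 0 1'
python3 -m crank '0 0 0 0 1;0 0 0 0 1;0 0 0 0 1;0 0 0 0 1'
python3 - <<'E'
from h import *
import pickle
f=grab("wrist");pickle.dump(f,open("w1.pkl","wb"));cv2.imwrite("pics/w1.png",f["color"])
go(.52,-.17,.25)
E
```

```text
time: 1.15
eef_pos: [0.5327, 0.1872, 0.2512]
tcp_rot: [[-0.942, 0.335, 0.001], [0.335, 0.942, -0.001], [-0.001, -0.001, -1.0]]
contact_force: [0.2, 1.2, -0.2]
finger_gap: 0.0854
time: 1.48
eef_pos: [0.5295, 0.1907, 0.2509]
tcp_rot: [[-0.943, 0.332, -0.001], [0.332, 0.943, 0.0], [0.001, -0.0, -1.0]]
contact_force: [-0.0, -0.3, 0.5]
finger_gap: 0.0855
t 1.53 pos [0.5295 0.1909 0.2511] yaw 160.62 q6 -55.1 shift [-0.1108 -0.3436  0.0011] dist rows 8.7 turn rad 0.0 rows 0.0 F [ 0.2  0.4 -0.2] gap 0.0848
```

View pics/w1.png

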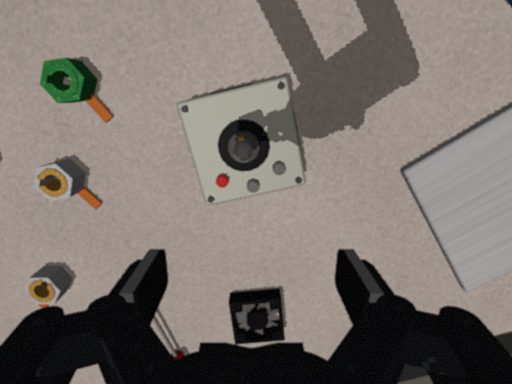

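```bash
python3 - <<'E'
from h import *
import pickle
f=pickle.load(open("w1.pkl","rb"))
cv2.imwrite("pics/w1m.png",cv2.resize(f["color"][70:210,170:310],None,fx=4,fy=4,interpolation=cv2.INTER_CUBIC))
cv2.imwrite("pics/w1h.png",cv2.resize(f["color"][150:310,20:120],None,fx=4,fy=4,interpolation=cv2.INTER_CUBIC)[:600])
E
```

```text
(no output)
```

View pics/w1m.png

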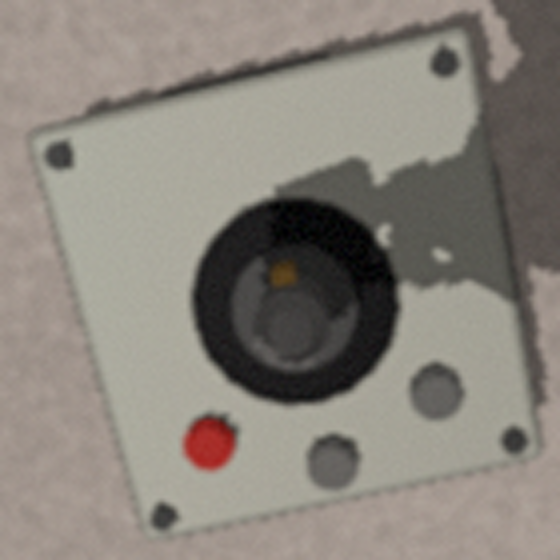

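View pics/w1h.png

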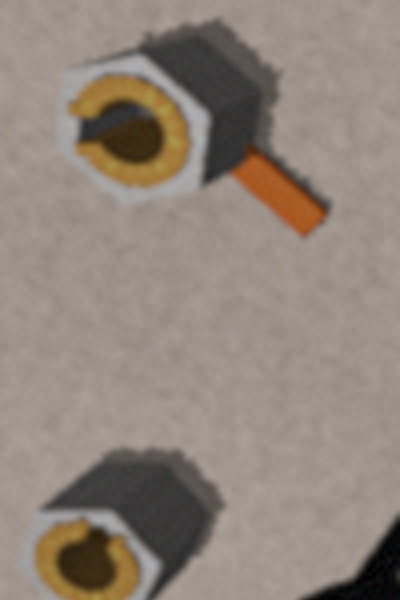

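```bash
python3 -m crank '-0.11 -0.344 0.0 0 1;-0.11 -0.344 0.0 0 1;-0.11 -0.344 0.0 0 1;-0.11 -0.344 0.0 0 1;-0.11 -0.344 0.0 0 1;-0.11 -0.344 0.0 0 1;-0.11 -0.344 0.0 0 1;-0.11 -0.344 0.0 0 1;-0.11 -0.344 0.0 0 1;-0.11 -0.344 0.0 0 1;-0.11 -0.344 0.0 0 1;-0.11 -0.344 0.0 0 1'
python3 - <<'E'
from h import *
import pickle
f=grab("wrist");pickle.dump(f,open("w2.pkl","wb"));cv2.imwrite("pics/w2.png",f["color"])
E
```

```text
time: 2.53
eef_pos: [0.5195, -0.1696, 0.2512]
tcp_rot: [[-0.943, 0.332, -0.0], [0.332, 0.943, 0.001], [0.001, 0.001, -1.0]]
contact_force: [-0.2, 1.1, 0.5]
finger_gap: 0.0856
```

View pics/w2.png

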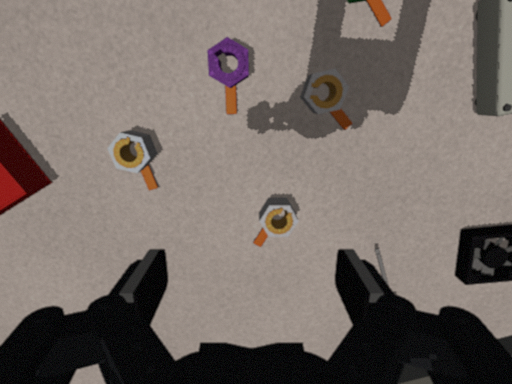

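```bash
python3 - <<'E'
from h import *
import pickle
f=pickle.load(open("w2.pkl","rb"))
I=[cv2.resize(f["color"][v-35:v+45,u-35:u+35],None,fx=3.5,fy=3.5,interpolation=cv2.INTER_CUBIC) for u,v in((133,158),(277,222),(328,98))]
cv2.imwrite("pics/w2h.png",np.hstack(I))
I=np.hstack([cv2.convertScaleAbs(i,alpha=1.8) for i in I]);cv2.imwrite("pics/w2h.png",I)
E
```

```text
(no output)
```

View pics/w2h.png

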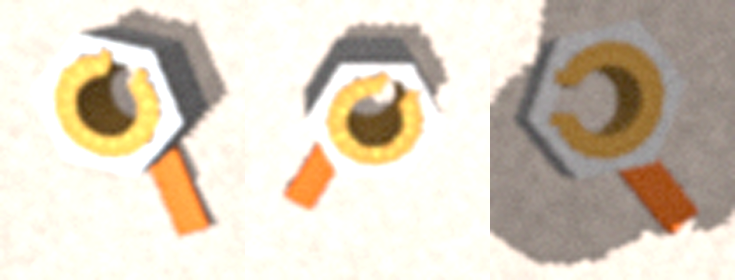

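Measured counter-clockwise from its arm, hub 1 (left) has its keyway at about 127°, so 135°. Hub 2 reads 181°, so 180°, and hub 3 (right) reads 236°, so 225°. The sensor sits at module −45° and the key at 180°, so I need the 225° hub, which is hub 3. Next I'll measure it.

```bash
cat >> h.py <<'E'
def hubmeas(f,u0,v0,z0=0.0,r=60):
    """u0,v0 approx pixel; returns bore centre from brass ring at z0+.033 and arm yaw from orange at z0+.004"""
    hsv=cv2.cvtColor(f["color"],cv2.COLOR_BGR2HSV);H,S,V=cv2.split(hsv)
    win=np.zeros(H.shape,np.uint8);cv2.circle(win,(int(u0),int(v0)),r,255,-1)
    br=((H>=17)&(H<=27)&(S>110)&(V>60)&(win>0)).astype(np.uint8)
    og=((H>=5)&(H<=14)&(S>170)&(V>90)&(win>0)).astype(np.uint8)
    c=None;arm=None
    cs=cv2.findContours(br,cv2.RETR_EXTERNAL,cv2.CHAIN_APPROX_NONE)[0]
    if cs:
        k=max(cs,key=cv2.contourArea);hull=cv2.convexHull(k)
        e=cv2.fitEllipse(hull) if len(hull)>5 else None
        c=onplane(f,*e[0],z0+.033);print("brass ell",np.round(e[0],1),np.round(e[1],1),"centre",c.round(4))
    cs=cv2.findContours(og,cv2.RETR_EXTERNAL,cv2.CHAIN_APPROX_NONE)[0]
    if cs:
        k=max(cs,key=cv2.contourArea)[:,0,:]
        w=np.array([onplane(f,u,v,z0+.004)[:2] for u,v in k],np.float32)
        (cx,cy),(a,b),an=cv2.minAreaRect(w*1000)
        box=cv2.boxPoints(((cx,cy),(a,b),an))/1000
        l=cv2.fitLine(w,cv2.DIST_L2,0,1e-4,1e-4).ravel()
        e0,e1=box[1]-box[0],box[2]-box[1]
        L=e0 if np.linalg.norm(e0)>np.linalg.norm(e1) else e1
        ac=np.array([cx,cy])/1000; 
        if c is not None and L@(ac-c[:2])<0:L=-L
        print("arm box centre",ac.round(4),"size mm",round(a,1),round(b,1),"yaw box",np.degrees(np.arctan2(L[1],L[0])).round(1),
          "yaw c->arm",None if c is None else np.degrees(np.arctan2(*(ac-c[:2])[::-1])).round(1),"dist",None if c is None else np.linalg.norm(ac-c[:2]).round(4))
    return c
E
python3 - <<'E'
from h import *
import pickle
f=pickle.load(open("w2.pkl","rb"))
for p in((327,98),(277,225),(135,160)):
    hubmeas(f,*p,r=48)
f=pickle.load(open("w1.pkl","rb"))
# module: sensor red & nose, plate corners
hsv=cv2.cvtColor(f["color"],cv2.COLOR_BGR2HSV);H,S,V=cv2.split(hsv)
m=(((H<8)|(H>172))&(S>150)&(V>90)).astype(np.uint8);m[:, :170]=0;m[:,310:]=0;m[:70]=0;m[210:]=0
n,l,s,c=cv2.connectedComponentsWithStats(m);i=1+np.argmax(s[1:,4]);print("red",c[i],s[i,4])
s0=np.array([onplane(f,*c[i],.053)[:2],onplane(f,170+333/4,70+461/4,.053)[:2],onplane(f,170+437/4,70+391/4,.053)[:2]])
print(s0.round(4))
sh=onplane(f,170+295/4,70+300/4,.057);no=onplane(f,170+292/4,70+324/4,.097)
print("shoulder",sh.round(4),"nose",no.round(4))
print([np.linalg.norm(p-no[:2]).round(4) for p in s0],[np.degrees(np.arctan2(*(p-no[:2])[::-1])).round(1) for p in s0])
sc=np.array([onplane(f,170+u/4,70+v/4,.045)[:2] for u,v in((60,155),(445,62),(514,440),(164,516))]);print("screws mean",sc.mean(0).round(4),"edge yaw",np.degrees(np.arctan2(*(sc[3]-sc[0])[::-1])).round(1),np.degrees(np.arctan2(*(sc[2]-sc[1])[::-1])).round(1))
go(.477,-.051,.19,194.6)
E
```

```text
brass ell [326.1  91.2] [30.4 33.2] centre [ 0.465  -0.0577  0.033 ]
arm box centre [ 0.5038 -0.0408] size mm 22.8 8.6 yaw box 29.2 yaw c->arm 23.6 dist 0.0423
brass ell [278.9 220.6] [24.6 26.8] centre [ 0.6027 -0.1594  0.033 ]
arm box centre [ 0.6323 -0.1939] size mm 11.5 24.8 yaw box -49.8 yaw c->arm -49.4 dist 0.0454
brass ell [128.2 152.4] [27.7 30.4] centre [ 0.4529 -0.3078  0.033 ]
arm box centre [ 0.4942 -0.3102] size mm 12.0 31.6 yaw box -2.8 yaw c->arm -3.3 dist 0.0413
red [222.03669725 180.40366972] 109
[[0.5304 0.1528]
 [0.5487 0.1863]
 [0.5385 0.2227]]
shoulder [0.4985 0.1923 0.057 ] nose [0.4985 0.1924 0.097 ]
[np.float64(0.0509), np.float64(0.0505), np.float64(0.0501)] [np.float64(-51.2), np.float64(-6.9), np.float64(37.2)]
screws mean [0.5009 0.1914] edge yaw -6.5 -6.6
t 2.58 pos [ 0.5195 -0.1692  0.2513] yaw 160.64 q6 -93.1 shift [0.0793 0.0973 0.0614] dist rows 3.4 turn rad -0.5928 rows 4.7 F [0.1 0.4 0. ] gap 0.0851
```

```bash
python3 - <<'E'
from h import *
go(.466,-.057,.18,204)
E
```

```text
t 2.58 pos [ 0.5195 -0.1692  0.2513] yaw 160.64 q6 -93.1 shift [0.0876 0.088  0.0714] dist rows 3.4 turn rad -0.7568 rows 6.1 F [0.1 0.4 0. ] gap 0.0851
```

```bash
python3 -m crank '0.088 0.088 0.071 -0.757 1;0.088 0.088 0.071 -0.757 1;0.088 0.088 0.071 -0.757 1;0.088 0.088 0.071 -0.757 1;0.088 0.088 0.071 -0.757 1;0.088 0.088 0.071 -0.757 1;0.088 0.088 0.071 -0.757 1;0.088 0.088 0.071 -0.757 1;0.088 0.088 0.071 -0.757 1;0.088 0.088 0.071 -0.757 1'
python3 - <<'E'
from h import *
import pickle
f=grab("wrist");pickle.dump(f,open("w3.pkl","wb"));cv2.imwrite("pics/w3.png",f["color"])
u,v=proj(f,[.466,-.057,.033]);print(u,v);hubmeas(f,u,v,r=90)
go(.466,-.057,.18,204)
E
```

```text
time: 3.42
eef_pos: [0.4663, -0.0584, 0.1806]
tcp_rot: [[-0.915, -0.404, 0.0], [-0.404, 0.915, -0.0], [-0.0, -0.0, -1.0]]
contact_force: [0.0, -0.2, -0.2]
finger_gap: 0.0855
251.9682787602849 180.9161886058595
brass ell [251.3 179. ] [33.8 35.7] centre [ 0.4644 -0.0585  0.033 ]
arm box centre [ 0.508  -0.0395] size mm 21.4 11.8 yaw box 23.5 yaw c->arm 23.5 dist 0.0475
t 3.47 pos [ 0.4663 -0.0585  0.1805] yaw -156.17 q6 -126.1 shift [-0.0003  0.0015  0.0005] dist rows 0.0 turn rad -0.003 rows 0.0 F [ 0.4 -1.  -0. ] gap 0.0855
```

View pics/w3.png

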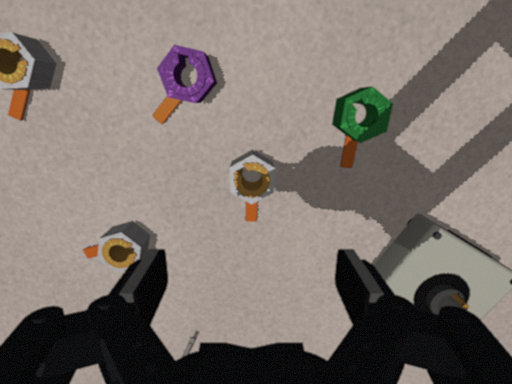

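```bash
python3 - <<'E'
from h import *
import pickle
f=pickle.load(open("w3.pkl","rb"))
cv2.imwrite("pics/w3c.png",cv2.convertScaleAbs(cv2.resize(f["color"][145:230,205:300],None,fx=6,fy=6,interpolation=cv2.INTER_CUBIC),alpha=1.6))
go(.4650,-.058,.06,203.6)
E
```

```text
t 3.47 pos [ 0.4663 -0.0585  0.1805] yaw -156.17 q6 -126.1 shift [0.001  0.0011 0.1205] dist rows 2.9 turn rad 0.0039 rows 0.0 F [ 0.4 -1.  -0. ] gap 0.0855
```

View pics/w3c.png

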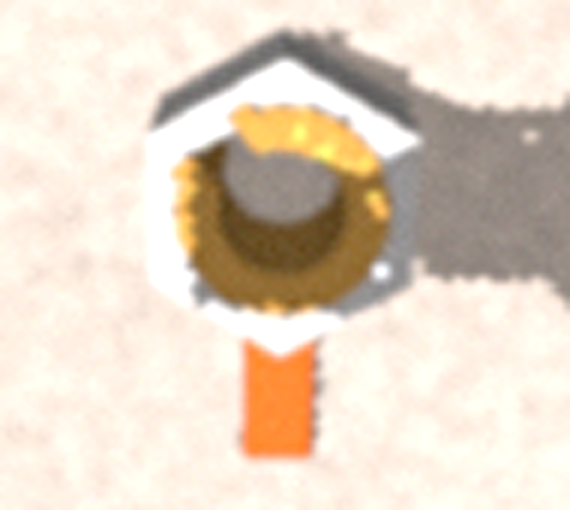

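```bash
python3 -m crank '0.001 0.001 0.04 0.004 1;0.001 0.001 0.08 0.004 1;0.001 0.001 0.12 0.004 1;0.001 0.001 0.15 0.004 1;0.001 0.001 0.17 0.004 1;0.001 0.001 0.1755 0.004 1;0.001 0.001 0.1755 0.004 1;0.001 0.001 0.1755 0.004 1'
python3 -m crank '0 0 0 0 0.35;0 0 0 0 0.35;0 0 0 0 0.35;0 0 0 0 0.35;0 0 0 0 0.35;0 0 0 0 0.35;0 0 0 0 0.35;0 0 0 0 0.35' 40
python3 - <<'E'
from h import *
f=grab("wrist");cv2.imwrite("pics/w4.png",f["color"])
go(.465,-.058,.12,203.6)
E
```

```text
time: 4.13
eef_pos: [0.4654, -0.0585, 0.0052]
tcp_rot: [[-0.916, -0.401, 0.0], [-0.401, 0.916, -0.0], [-0.0, -0.0, -1.0]]
contact_force: [0.4, -0.6, -0.1]
finger_gap: 0.0852
time: 4.8
eef_pos: [0.4658, -0.0584, 0.0062]
tcp_rot: [[-0.916, -0.401, 0.003], [-0.401, 0.916, -0.001], [-0.002, -0.002, -1.0]]
contact_force: [-0.1, 0.3, 5.9]
finger_gap: 0.0452
t 4.85 pos [ 0.4658 -0.0584  0.0061] yaw -156.33 q6 -126.0 shift [ 0.0003  0.0005 -0.1139] dist rows 2.7 turn rad 0.0013 rows 0.0 F [-1.2 -0.3  6.3] gap 0.0455
```

View pics/w4.png

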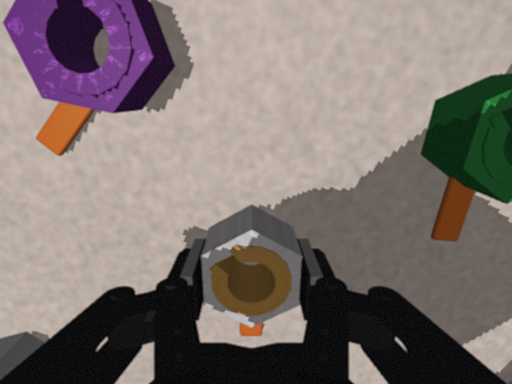

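```bash
python3 -m crank '0 0 -0.01 0 0.2;0 0 -0.04 0 0.2;0 0 -0.08 0 0.2;0 0 -0.12 0 0.2;0 0 -0.15 0 0.2;0 0 -0.165 0 0.2;0 0 -0.165 0 0.2;0 0 -0.165 0 0.2' 60
python3 - <<'E'
from h import *
import pickle
f=grab("wrist");pickle.dump(f,open("w5.pkl","wb"));cv2.imwrite("pics/w5.png",f["color"])
o=f["obs"];z0=o["eef_pos"][2]-.0061
c=hubmeas(f,251,280,z0=z0,r=70)
print("tool offset",(np.array(o["tcp_rot"]).T@(c-o["eef_pos"])).round(4))
go(.4985,.192,.17,128.3)
E
```

```text
time: 5.52
eef_pos: [0.465, -0.0582, 0.1707]
tcp_rot: [[-0.916, -0.402, 0.003], [-0.402, 0.916, -0.001], [-0.002, -0.002, -1.0]]
contact_force: [-0.8, -0.1, -1.5]
finger_gap: 0.0448
brass ell [250.  279.8] [69.1 81.5] centre [ 0.4636 -0.059   0.1976]
arm box centre [ 0.5143 -0.0363] size mm 7.7 12.3 yaw box 113.7 yaw c->arm 24.1 dist 0.0555
tool offset [ 0.0015 -0.0002 -0.0269]
t 5.57 pos [ 0.4639 -0.058   0.1693] yaw -156.33 q6 -126.0 shift [-0.1321  0.2151 -0.0006] dist rows 6.1 turn rad 1.3155 rows 10.5 F [-0.4 -1.2 -2.2] gap 0.0448
```

View pics/w5.png

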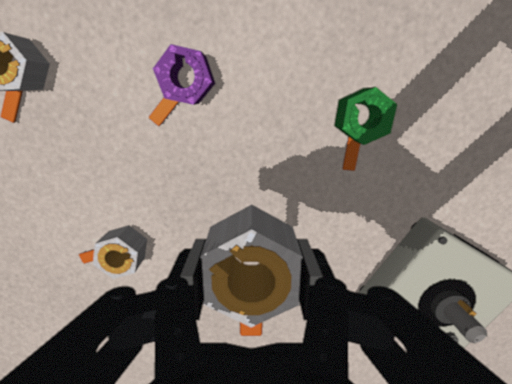

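```bash
python3 - <<'E'
from h import *
go(.555,.120,.18,128.3)
E
```

```text
t 5.57 pos [ 0.4639 -0.058   0.1693] yaw -156.33 q6 -126.0 shift [-0.1549  0.1264 -0.0107] dist rows 4.8 turn rad 1.3155 rows 10.5 F [-0.4 -1.2 -2.2] gap 0.0448
```

```bash
python3 -m crank '-0.03 0.024 -0.01 0.12 0.2;-0.06 0.048 -0.01 0.24 0.2;-0.09 0.072 -0.01 0.36 0.2;-0.12 0.096 -0.01 0.48 0.2;-0.14 0.114 -0.01 0.6 0.2;-0.155 0.126 -0.01 0.72 0.2;-0.155 0.126 -0.01 0.84 0.2;-0.155 0.126 -0.01 0.96 0.2;-0.155 0.126 -0.01 1.08 0.2;-0.155 0.126 -0.01 1.2 0.2;-0.155 0.126 -0.01 1.315 0.2;-0.155 0.126 -0.01 1.315 0.2'
python3 -m crank '0 0 0 0 0.2;0 0 0 0 0.2;0 0 0 0 0.2'
python3 - <<'E'
from h import *
import pickle
f=grab("wrist");pickle.dump(f,open("w6.pkl","wb"));cv2.imwrite("pics/w6.png",f["color"])
go(.4994,.1908,.17,128.3)
o=f["obs"];z0=o["eef_pos"][2]-.0061
c=hubmeas(f,251,280,z0=z0,r=70)
print("tool offset",(np.array(o["tcp_rot"]).T@(c-o["eef_pos"])).round(4))
print(proj(f,[.4985,.192,.097]))
E
```

```text
time: 6.57
eef_pos: [0.5543, 0.1193, 0.1768]
tcp_rot: [[-0.618, 0.786, -0.006], [0.786, 0.618, -0.001], [0.003, -0.005, -1.0]]
contact_force: [0.8, 0.6, -3.4]
finger_gap: 0.0449
time: 6.82
eef_pos: [0.5557, 0.1193, 0.1789]
tcp_rot: [[-0.622, 0.783, -0.002], [0.783, 0.622, -0.0], [0.001, -0.001, -1.0]]
contact_force: [0.1, -0.5, -1.4]
finger_gap: 0.045
t 6.87 pos [0.5558 0.1193 0.1792] yaw 128.41 q6 -30.6 shift [0.0911 0.0002 0.0092] dist rows 2.2 turn rad 0.002 rows 0.0 F [ 0.2  0.4 -2.3] gap 0.0449
brass ell [249.8 279.7] [69.3 82. ] centre [0.5539 0.119  0.2058]
arm box centre [0.5886 0.0761] size mm 12.3 7.6 yaw box 38.5 yaw c->arm -51.0 dist 0.0552
tool offset [ 0.0009 -0.0017 -0.0269]
(np.float64(253.1638799960482), np.float64(80.55901087946191))
```

View pics/w6.png

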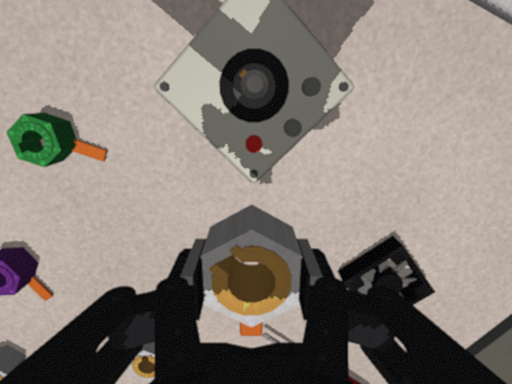

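```bash
python3 - <<'E'
from h import *
import pickle
f=pickle.load(open("w6.pkl","rb"))
cv2.imwrite("pics/w6c.png",cv2.convertScaleAbs(cv2.resize(f["color"][40:165,200:310],None,fx=5,fy=5,interpolation=cv2.INTER_CUBIC)[:600],alpha=2.2,beta=10))
E
```

```text
(no output)
```

View pics/w6c.png

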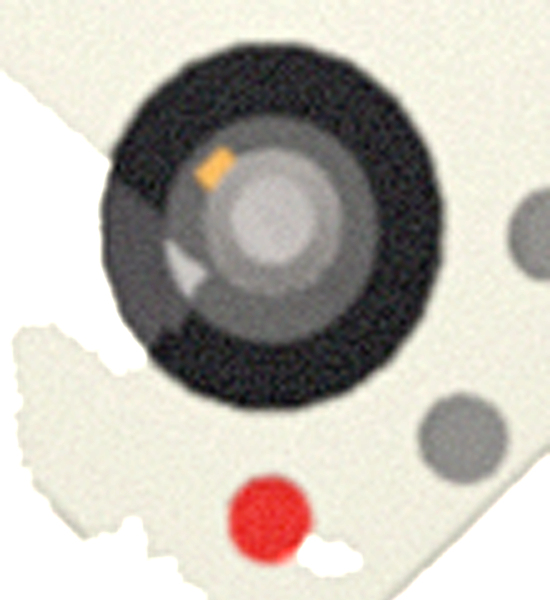

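```bash
python3 - <<'E'
from h import *
import pickle
f=pickle.load(open("w6.pkl","rb"))
R=np.array(f["obs"]["tcp_rot"])
n=onplane(f,254.2,83.8,.097);s=onplane(f,254.4,85.8,.057);r=onplane(f,254.2,143.8,.053)
print(n.round(4),s.round(4),r.round(4),np.linalg.norm(r[:2]-s[:2]),np.degrees(np.arctan2(*(r-s)[1::-1])), np.degrees(np.arctan2(*(r-n)[1::-1])))
print("tool coords", (R.T@(s-f["obs"]["eef_pos"])).round(4))
E
```

```text
[0.5004 0.1908 0.097 ] [0.5008 0.1912 0.057 ] [0.5317 0.1523 0.053 ] 0.049705352952613045 -51.50932706463267 -50.862872684648686
tool coords [0.0903 0.0019 0.122 ]
```

```bash
python3 -m crank '0.03 0 0 0 0.2;0.06 0.001 0 0 0.2;0.0895 0.001 0 0 0.2;0.0895 0.001 0.02 0 0.2;0.0895 0.001 0.04 0 0.2;0.0895 0.001 0.06 0 0.2;0.0895 0.001 0.068 0 0.2;0.0895 0.001 0.068 0 0.2;0.0895 0.001 0.068 0 0.2;0.0895 0.001 0.068 0 0.2'
python3 - <<'E'
from h import *
f=grab("scene");g=grab("side")
cv2.imwrite("pics/s7.png",np.hstack([cv2.resize(f["color"][205:305,310:410],None,fx=4,fy=4,interpolation=cv2.INTER_CUBIC),cv2.resize(g["color"][100:200,260:360],None,fx=4,fy=4,interpolation=cv2.INTER_CUBIC)]))
go(.5,.19,.065,128.4)
E
```

```text
time: 7.7
eef_pos: [0.5025, 0.1904, 0.1128]
tcp_rot: [[-0.62, 0.784, 0.002], [0.784, 0.62, 0.001], [-0.001, 0.002, -1.0]]
contact_force: [0.4, 0.7, -1.7]
finger_gap: 0.0451
t 7.8 pos [0.5026 0.1904 0.113 ] yaw 128.32 q6 -22.1 shift [ 0.0013 -0.0024  0.048 ] dist rows 1.2 turn rad -0.0014 rows 0.0 F [-0.1  0.1 -2.2] gap 0.0446
```

View pics/s7.png

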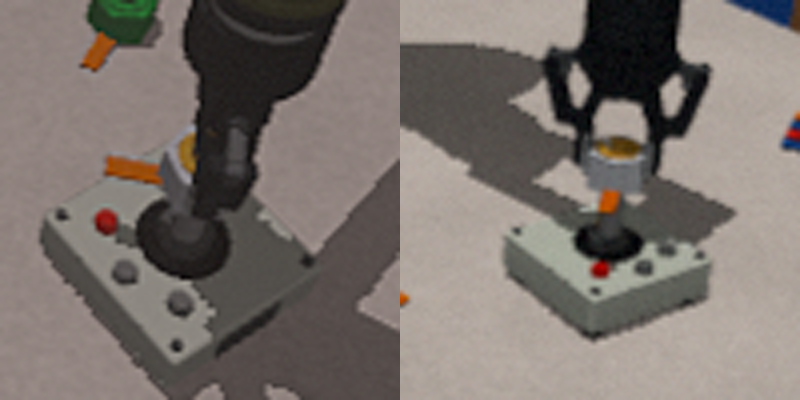

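```bash
python3 -m crank '0.001 -0.001 0.003 0 0.2;0.001 -0.001 0.008 0 0.2;0.001 -0.001 0.013 0 0.2;0.001 -0.001 0.018 0 0.2;0.001 -0.001 0.022 0 0.2;0.001 -0.001 0.022 0 0.2'
python3 - <<'E'
from h import *
go(.5,.19,.063,128.4);print(manip.get_obs()["ft_torque"])
E
```

```text
time: 8.3
eef_pos: [0.5003, 0.1909, 0.0889]
tcp_rot: [[-0.62, 0.785, 0.0], [0.785, 0.62, 0.001], [0.0, 0.0, -1.0]]
contact_force: [1.7, 2.9, -3.2]
finger_gap: 0.045
t 8.3 pos [0.5003 0.1909 0.0889] yaw 128.32 q6 -22.0 shift [-0.0005 -0.0008  0.0259] dist rows 0.6 turn rad -0.0014 rows 0.0 F [ 1.7  2.9 -3.2] gap 0.045
[ 0.40453335 -0.26371407 -0.01887579]
```

```bash
python3 -m crank '0 0.0005 0.002 0 0.2;0 0.0005 0.005 0 0.2;0 0.0005 0.008 0 0.2;0 0.0005 0.011 0 0.2;0 0.0005 0.011 0 0.2'
python3 - <<'E'
from h import *
go(.5,.19,.063,128.4);print(manip.get_obs()["ft_torque"])
E
```

```text
time: 8.72
eef_pos: [0.5004, 0.1908, 0.0782]
tcp_rot: [[-0.62, 0.785, -0.0], [0.785, 0.62, 0.0], [0.0, -0.0, -1.0]]
contact_force: [1.7, 2.7, -2.8]
finger_gap: 0.0446
t 8.72 pos [0.5004 0.1908 0.0782] yaw 128.32 q6 -22.0 shift [-0.0004 -0.0008  0.0152] dist rows 0.4 turn rad -0.0013 rows 0.0 F [ 1.7  2.7 -2.8] gap 0.0446
[ 0.29929581 -0.2056921  -0.03447886]
```

The hub is below the key top with no vertical resistance, so the keyway has engaged. I'll carry on down.

```bash
python3 -m crank '0 0.0005 0.003 0 0.2;0 0.0005 0.006 0 0.2;0 0.0005 0.009 0 0.2;0 0.0005 0.012 0 0.2;0 0.0005 0.0135 0 0.2;0 0.0005 0.0145 0 0.2;0 0.0005 0.0145 0 0.2'
python3 - <<'E'
from h import *
go(.5,.19,.063,128.4);print(manip.get_obs()["ft_torque"])
E
```

```text
time: 9.3
eef_pos: [0.5005, 0.1909, 0.0639]
tcp_rot: [[-0.62, 0.784, -0.001], [0.784, 0.62, -0.0], [0.0, -0.001, -1.0]]
contact_force: [0.3, 0.2, -2.0]
finger_gap: 0.0451
t 9.3 pos [0.5005 0.1909 0.0639] yaw 128.33 q6 -22.0 shift [-0.0004 -0.0009  0.0009] dist rows 0.0 turn rad -0.0012 rows 0.0 F [ 0.3  0.2 -2. ] gap 0.0451
[ 0.05118317 -0.03025984  0.01411039]
```

Less than 1 mm is left. I'll ease it down to contact and then open.

```bash
python3 -m crank '0 0 0.0005 0 0.2;0 0 0.001 0 0.2;0 0 0.0015 0 0.2;0 0 0.0015 0 0.2'
python3 - <<'E'
from h import *
go(.5,.19,.063,128.4)
E
```

```text
time: 9.63
eef_pos: [0.5008, 0.191, 0.0633]
tcp_rot: [[-0.62, 0.784, 0.0], [0.784, 0.62, -0.0], [-0.0, 0.0, -1.0]]
contact_force: [-1.4, 0.0, 3.6]
finger_gap: 0.0447
t 9.63 pos [0.5008 0.191  0.0633] yaw 128.33 q6 -22.0 shift [-0.0003 -0.0012  0.0003] dist rows 0.0 turn rad -0.0012 rows 0.0 F [-1.4  0.   3.6] gap 0.0447
```

```bash
python3 -m crank '0 0 0 0 1;0 0 0 0 1;0 0 0 0 1;0 0 0 0 1;0 0 0 0 1;0 0 0 0 1;0 0 0 0 1;0 0 0 0 1;0 0 0 0 1'
python3 -m crank '0 0 -0.02 0 1;0 0 -0.05 0 1;0 0 -0.09 0 1;0 0 -0.12 0 1;-0.03 0 -0.14 0 1;-0.06 0 -0.14 0 1;-0.09 0 -0.14 0 1;-0.09 0 -0.14 0 1;-0.09 0 -0.14 0 1;-0.09 0 -0.14 0 1'
python3 - <<'E'
from h import *
import pickle
f=grab("wrist");s=grab("scene");g=grab("side")
pickle.dump((f,s,g),open("w8.pkl","wb"))
cv2.imwrite("pics/w8.png",f["color"])
cv2.imwrite("pics/s8.png",np.hstack([cv2.resize(s["color"][205:305,310:410],None,fx=4,fy=4,interpolation=cv2.INTER_CUBIC),cv2.resize(g["color"][100:200,260:360],None,fx=4,fy=4,interpolation=cv2.INTER_CUBIC)]))
u,v=proj(f,[.5,.1915,.09]);print(u,v);hubmeas(f,u,v,z0=.057,r=90)
e=[bydepth(f,u+dx,v+dy)[2].round(4) for dx,dy in((-20,0),(20,0),(0,20),(-18,10),(18,10))];print("top z",e)
go(.5,.19,.2)
E
```

```text
time: 10.38
eef_pos: [0.5008, 0.191, 0.0628]
tcp_rot: [[-0.62, 0.784, -0.0], [0.784, 0.62, -0.0], [0.0, -0.0, -1.0]]
contact_force: [0.0, -0.4, 0.4]
finger_gap: 0.0858
time: 11.22
eef_pos: [0.5558, 0.1205, 0.2023]
tcp_rot: [[-0.62, 0.785, -0.002], [0.785, 0.62, 0.0], [0.001, -0.001, -1.0]]
contact_force: [-0.5, 0.4, -0.7]
finger_gap: 0.0855
252.57515571847162 85.59085874749339
brass ell [251.2  86.1] [44.5 48.3] centre [0.4994 0.1905 0.09  ]
arm box centre [0.5265 0.1575] size mm 11.6 29.4 yaw box -52.0 yaw c->arm -50.6 dist 0.0428
top z [np.float64(0.0907), np.float64(0.0892), np.float64(0.0904), np.float64(0.0899), np.float64(0.0884)]
t 11.37 pos [0.5556 0.1212 0.2024] yaw 128.39 q6 -30.4 shift [ 0.0884 -0.0009  0.0025] dist rows 2.1 turn rad 0.0 rows 0.0 F [-0.8  0.1  0.4] gap 0.0857
```

View pics/w8.png

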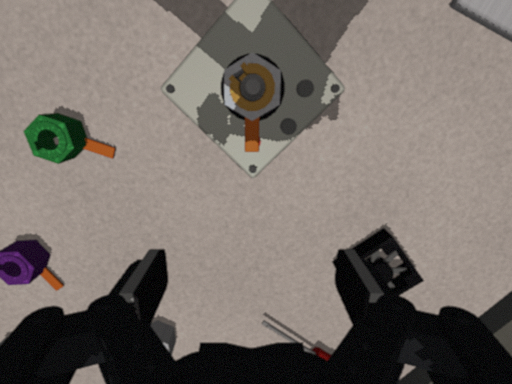

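View pics/s8.png

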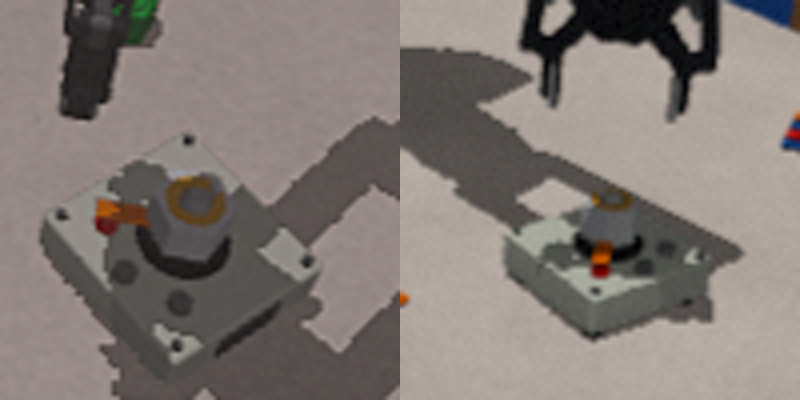

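The hub top is at z 0.089 to 0.090, which is the seated height, and the arm covers the red sensor. One quick check of the bystanders, then I'll hand in.

```bash
python3 - <<'E'
from h import *
import pickle
f,s,g=pickle.load(open("w8.pkl","rb"))
g0=pickle.load(open("side0.pkl","rb"))
cv2.imwrite("pics/fin.png",np.hstack([s["color"][60:340,150:400],g["color"][100:270,60:400].copy()[:280] if 0 else cv2.copyMakeBorder(g["color"][100:270,60:400],0,110,0,0,cv2.BORDER_CONSTANT)]))
E
```

```text
(no output)
```

View pics/fin.png

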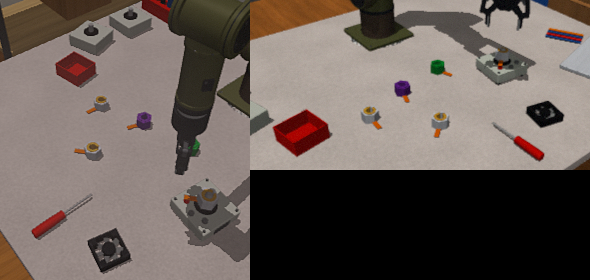

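The other two silver hubs stand upright at (101,103) and (93,151). The screwdriver, fan, bin, and the green and purple parts all look where they were.

```bash
python3 -c "
from workcell import manip
print(manip.sign_off())"
```

```text
the job is handed in; nothing more can be done
None
```

The matching hub is fully seated on the test shaft with its orange arm over the red sensor, and the job is handed in after about 11.4 s of the 72 s allowed.

**Choice of hub:** I read the keyway angles from the wrist camera instead of trying all three hubs. The module needs a keyway at 225° from the arm, and the silver hub nearest the module measured about 236°. The other two read about 127° and 181°, which fit 135° and 180°. So only that hub went on the shaft.

**Seating:** It went past the key top without resistance and made light contact at the shoulder. The largest contact force I read on the way down was under 5 N.

**Last checks:**
- **Height:** the hub top measured 0.088–0.091 m, against 0.089 m expected when seated (0.090 m for the brass lining).
- **Arm:** its direction measured −51° to −52°, and the sensor's was about −51°.
- **Everything else:** in the camera views the other two hubs stood upright. The screwdriver, fan, bin, and the green and purple look-alikes had not visibly moved.

No check failed. Repeated position estimates of the shaft and hub differed by up to about 2 mm, in line with the camera calibration.

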